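# Roll the tin up level in the pantry tray

## Robot

A 7-joint arm with a two-finger parallel gripper is mounted at the origin on the work surface. World frame = base frame: x ahead of the robot, y to its left, z up, the work surface at z = 0. Lengths are in m, angles in rad, forces in N, time in s.
With the tool pointing down it reaches from about 0.4 to 0.85 m from the base axis. Payload 10.4 kg.
Tool frame: the origin (TCP) lies between the finger pads, 19 mm behind the fingertips; this is the grasp point; z points along the fingers, y is the line along which they close (so a half turn about z gives the same grasp; the last joint's range is limited). The gripper opens to 85 mm and grips with 20 to 120 N. Pads are 22 mm wide; open, the fingers measure 114 mm over their backs; the gripper's body (76 mm by 85 mm) begins 54 mm behind the grasp point. The pads swing forward as they close: fully open they stand 13 mm farther back than shut.
Start: joints at [-1.307, 0.332, -0.065, 1.46, 0.022, 1.35, -0.088], TCP at [0.177, 0.599, 0.25] pointing down, gripper open.
Joint ranges: [-2.6, 2.6], [-0.5, 2.12], [-1.47, 1.34], [0.16, 2.42], [-1.27, 4.41], [0.06, 2.06], [-2.6, 2.6]. Speed limits (rad/s): [2.22, 2.22, 2.79, 2.79, 3.14, 3.14, 3.14].

## Interface

Orientations are given as a unit quaternion [x, y, z, w].
In Python, from workcell import get_obs, camera, hand_in gives the robot as it stands. The module is installed in compiled form; this text tells all that it offers.
- The arm moves only by the tool move_arm, never from a script. Its argument "plan" is a list of rows, each an object with "delta_pos": the shift along the tool's x, y, z in shares of 1 m (1.0 is 1 m), a list of three; "turn": the turn, a rotation vector about the tool's x, y, z in shares of 90 degrees (1.0 is 90 degrees), a list of three; "fingers": the closure, from 0 (fully open) to 1 (shut). A call has 1 to 12 rows; each row is the pose to reach, as a shift and turn from the pose commanded when the call began, along the tool's axes at that moment; what a row does not reach only later rows make up. A row lasts 1/8 s, in which the tool goes at most 62.5 mm and 10.7 degrees, less where a joint would pass 70% of its speed; a pose out of reach is approached as far as the arm can. A call with a gripper value outside its range is refused whole. The fingers move at their own pace and stop on an object; "force" is the grip in N (left out, the last holds). Time passes only in rows, so rows that repeat a pose let the fingers close. It gives the time, the measured TCP pose, the force, the opening and the grip force at its end, in the units of the state.
- get_obs(): the state, without advancing time (a new reading comes with each control period).
- camera(name): name is "side" or "top"; returns a dict with "color" (400x640x3 uint8, red, green, blue), "range_z" (400x640 float32, m along the optical axis (not along the pixel's ray), 0 where there is no reading), "fx", "fy", "cx", "cy" (pixels), "k1" (the pictures are not rectified: a ray, as slopes to the right and down, at radius r is drawn at 1 + k1 r^2 times it, then the intrinsics apply), "R" (3x3) and "t" (3): a world point X has camera coordinates R X + t. Camera axes: x right, y down, z forward; pixel columns grow to the right and rows downward; lengths in m; the calibration is good to about 2 mm. A picture is of the moment at which its call begins.
- hand_in(): hands the job in; it is judged then, once.
The state is a dict: "clock": time; "joint_pos": joint angles; "joint_velocities": joint speeds; "tau": joint torques, N m; "position": TCP position; "ee_rot": TCP orientation; "ft_force": force on the tool from outside, world axes, zero at the start; "torque": the same for the moment, N m; "grip_width": opening from 0.0 (shut) to 1.0 (fully open); "grasp_force": force on a finger pad.
Only numpy, scipy, OpenCV 4.12 (cv2) and the standard library are available. Lean on these libraries where they do the work, as an engineer would, in place of code of your own. Each camera call takes 0.05 s, during which the arm holds its last target. There are 200 camera calls.

## Task

Two food tins lie on their sides in the two lanes of the wooden pantry tray. Roll the slimmer tin along its own lane with your fingertips on top of it, until it lies straight and level with the wider tin in the next lane (middle beside middle), and leave it at rest there. Do not push it from behind, pick it up, or disturb the wide tin or anything else.

Things in the scene. Friction and masses are not known exactly. Their poses are not given: they have to be found in the camera images.
- tin: tin to roll: steel, 66 mm diameter, 100 mm long, about 0.4 kg. Origin at its middle, 33 mm above lane floor, 33 mm below its top; x along its axis; y, z turn as it rolls (z up at start). Rolling drag: from 0.1 m/s it stops in about 15 mm. It moves half as far as a fingertip pressed on top, so roll in short strokes (tip 40 mm, tin 20 mm), lifting in between. Friction about 0.6.
- wide_tin: the tin to line up with: lying on its side in the other lane, 83 mm diameter, 110 mm long, 0.85 kg. Origin at its middle, on its axis, 41.5 mm above the lane floor; x along its axis (across the lanes), y along the lanes. It is loose and can roll.
- tray: wooden tray fixed to the counter, 257 mm (x) by 436 mm (y). Origin at the centre of its underside, z up. Two lanes run along its y axis, each 120 mm wide, centre lines at x = -62.5 and +62.5 mm; lane floor at z = 10 mm. Walls and divider reach z = 32 mm; end walls' inner faces at y = -210 and 210 mm. The tin may start in either lane and has 100 to 180 mm to go.
- jar_a: small glass jar standing at the +y end of the lane at x = -62.5 mm, 54 mm diameter, 70 mm tall, loose; origin at the centre of its underside. Leave alone.
- jar_b: the same kind of jar standing at the -y end of the lane at x = +62.5 mm. Leave alone.
- upright_tin: tin standing on the counter, 74 mm diameter, 110 mm tall; origin under its centre. Leave alone.
- carton: cardboard carton standing on the counter, 60 by 90 mm, 130 mm tall; origin under its centre. Leave alone.
- pickle_jar: large jar standing on the counter, 84 mm diameter, 140 mm tall; origin under its centre. Leave alone.
- mug: mug standing on the counter, 82 mm diameter, 90 mm tall; origin under its centre. Leave alone.

How it is judged:
By the outcome, as a careful person would: the job done as asked, in the order asked, and still so for the second after the job is handed in, with the robot touching nothing.
It also fails if it takes over 64 s, if anything falls off the work surface, if the arm or the gripper's body presses on something with over 40 N, if the wrist force passes 120 N, or if a joint passes its speed limit or range.

## Working session

There is one attempt and no reset: what is moved stays moved. The work goes in short steps, Python scripts to look and compute and a tool call to move; the robot and the scene stay as the last step left them, time stands still between calls to the robot, and variables do not carry over. Pictures are saved under pics/ and viewed, at most 10 in all, crops included, and the job is handed in when it is done.

Besides the shell and the picture viewer there is one more tool, called after "Emit:" in YAML: its name, and indented under it one key for each argument. move_arm: Moves the arm, as the interface text tells. Its arguments: {"type":"object","properties":{"plan":{"type":"array","items":{"type":"object","properties":{"delta_pos":{"type":"array","items":{"type":"number"}},"turn":{"type":"array","items":{"type":"number"}},"fingers":{"type":"number"}}}},"force":{"type":"number"}},"required":["plan"]}

```bash
mkdir -p pics; cat > h.py <<'E'
import numpy as np, cv2
from workcell import get_obs, camera, hand_in
def world(c,u,v,z=None,d=None):
    u=np.atleast_1d(u).astype(float);v=np.atleast_1d(v).astype(float)
    xd=(u-c['cx'])/c['fx'];yd=(v-c['cy'])/c['fy'];x,y=xd.copy(),yd.copy()
    for _ in range(20):
        s=1+c['k1']*(x*x+y*y);x,y=xd/s,yd/s
    r=np.stack([x,y,np.ones_like(x)],1)
    R=np.array(c['R']);t=np.array(c['t'])
    o=-R.T@t; w=r@R
    k=d if d is not None else (z-o[2])/w[:,2]
    return o+w*np.reshape(k,(-1,1))
def cloud(c):
    v,u=np.nonzero(c['range_z']>0)
    return u,v,world(c,u,v,d=c['range_z'][v,u])
def save(c,n): cv2.imwrite('pics/'+n,c['color'][:,:,::-1])
E
python3 - <<'E'
from h import *
for n in('top','side'):
    c=camera(n);save(c,n+'0.png');print(n,c['fx'],c['k1'],-np.array(c['R']).T@c['t'],(c['range_z']>0).mean()); np.savez(n+'0.npz',**c)
print(get_obs())
E
```

```text
top 428.463305092632 0.014734138740648075 [0.42033383 0.00886089 1.18509309] 0.99614453125
side 441.01787448808943 -0.05476849625690404 [ 0.29694961 -0.85000942  0.839298  ] 0.9959140625
{'clock': 0.1, 'joint_pos': array([-1.30657973,  0.33281817, -0.06471497,  1.46082043,  0.02161166,
        1.34992739, -0.0884557 ]), 'joint_velocities': array([-1.27663623e-03, -3.09692362e-03, -4.26892711e-06, -3.43662951e-03,
       -3.51848461e-04, -1.88963850e-04, -1.17001795e-03]), 'tau': array([ 1.95979985e-03, -6.26737404e+01,  4.95967828e-02, -3.92444944e+01,
        1.62485865e-02,  6.60497069e-03,  1.15642450e-05]), 'position': array([0.17672306, 0.59917621, 0.24930722]), 'ee_rot': array([ 1.42877899e-01,  9.89740116e-01, -6.35888306e-04, -5.95861881e-05]), 'ft_force': array([ 0.24891228,  0.10511423, -0.64168013]), 'torque': array([ 0.00617098,  0.02843038, -0.04285248]), 'grasp_force': 0.0, 'grip_width': 1.000385887195839}
```

View pics/top0.png

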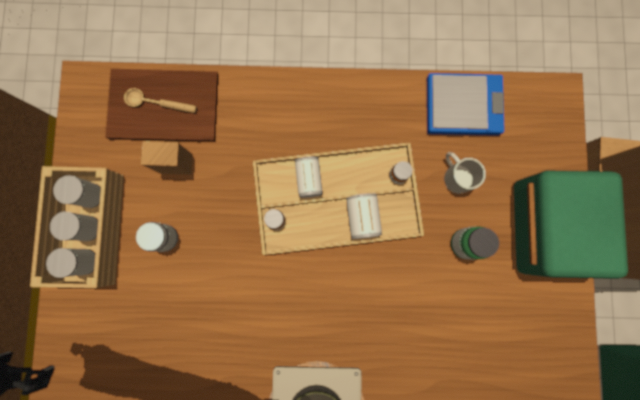

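View pics/side0.png

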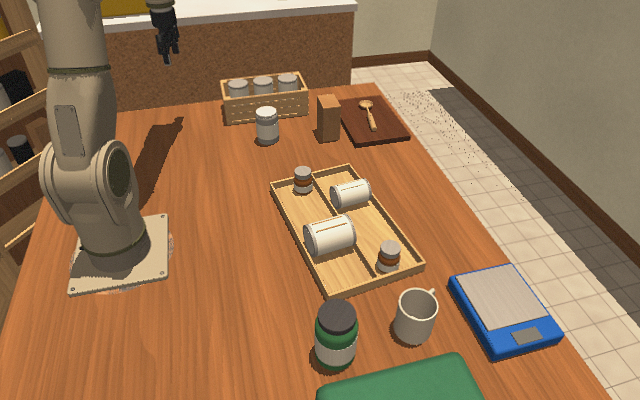

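The top view shows the tray with corners near (254,160), (410,145), (422,236), (263,253). The slim tin is at about (308,177) in the far lane and the wide tin at about (364,217). The jars are at (402,171) and (274,219). The side view shows the same layout, with the slim tin at (350,194) and the wide tin at (330,236). The slim tin has to roll to image right, which is -y.

```bash
cat > m.py <<'E'
from h import *
def tray(c):
    # wall tops: points of the depth at 32 mm height around the tray
    u,v,P=cloud(c)
    s=(P[:,2]>.024)&(P[:,2]<.045)&(abs(P[:,0]-.6)<.2)&(abs(P[:,1])<.3)
    m=np.zeros((400,640),np.uint8);m[v[s],u[s]]=255
    return m
def blob(c,seed,r,lo=.05,hi=.12):
    u,v,P=cloud(c)
    s=(P[:,2]>lo)&(P[:,2]<hi)&(np.hypot(P[:,0]-seed[0],P[:,1]-seed[1])<r)
    return u[s],v[s],P[s]
E
python3 - <<'E'
from m import *
for n in('top','side'):
    c=dict(np.load(n+'0.npz'))
    u,v,P=cloud(c)
    s=(abs(P[:,2])<.004)&(abs(P[:,0]-.55)<.3); print(n,'table z',np.median(P[abs(P[:,2])<.02,2]))
    if n=='top':
        for q in[(308,177),(364,217),(402,171),(274,219),(254,160),(410,145),(422,236),(263,253),(290,205)]: print(q,world(c,*q,d=c['range_z'][q[1],q[0]])[0].round(4),world(c,*q,z=.032)[0].round(4))
    else:
        for q in[(350,185),(330,225),(350,194),(330,236),(272,184),(349,166),(424,263),(325,297)]: print(q,world(c,*q,d=c['range_z'][q[1],q[0]])[0].round(4),world(c,*q,z=.032)[0].round(4))
c=dict(np.load('top0.npz'));d=dict(np.load('side0.npz'))
a=cv2.resize(c['color'][135:265,240:440],None,fx=4,fy=4,interpolation=cv2.INTER_CUBIC)
cv2.imwrite('pics/topcrop.png',a[:,:,::-1])
E
```

```text
top table z 0.0005068639125100916
(308, 177) [0.6115 0.0332 0.0742] [0.6188 0.0341 0.032 ]
(364, 217) [ 0.508  -0.113   0.0911] [ 0.5127 -0.1196  0.032 ]
(402, 171) [ 0.6313 -0.2123  0.0831] [ 0.6411 -0.2225  0.032 ]
(274, 219) [0.4989 0.1183 0.0786] [0.5022 0.1229 0.032 ]
(254, 160) [ 0.6695  0.1878 -0.0009] [0.6626 0.1828 0.032 ]
(410, 145) [ 7.225e-01 -2.518e-01 -4.000e-04] [ 0.7143 -0.2447  0.032 ]
(422, 236) [ 0.4661 -0.2836  0.0009] [ 0.4649 -0.2759  0.032 ]
(263, 253) [0.4108 0.1489 0.034 ] [0.4108 0.1491 0.032 ]
(290, 205) [0.543  0.0821 0.0132] [0.541  0.0809 0.032 ]
side table z 8.061890611554823e-05
(350, 185) [0.6133 0.0282 0.0774] [0.6321 0.0805 0.032 ]
(330, 225) [ 0.5153 -0.12    0.0898] [ 0.5321 -0.0637  0.032 ]
(350, 194) [0.608  0.0089 0.0622] [0.6201 0.0423 0.032 ]
(330, 236) [ 0.5088 -0.1444  0.0778] [ 0.5215 -0.102   0.032 ]
(272, 184) [0.4147 0.1402 0.0319] [0.4147 0.1401 0.032 ]
(349, 166) [0.6589 0.1747 0.027 ] [0.6566 0.1684 0.032 ]
(424, 263) [ 0.7165 -0.244   0.0312] [ 0.716  -0.2447  0.032 ]
(325, 297) [ 0.4662 -0.2605  0.0036] [ 0.4604 -0.2805  0.032 ]
```

View pics/topcrop.png

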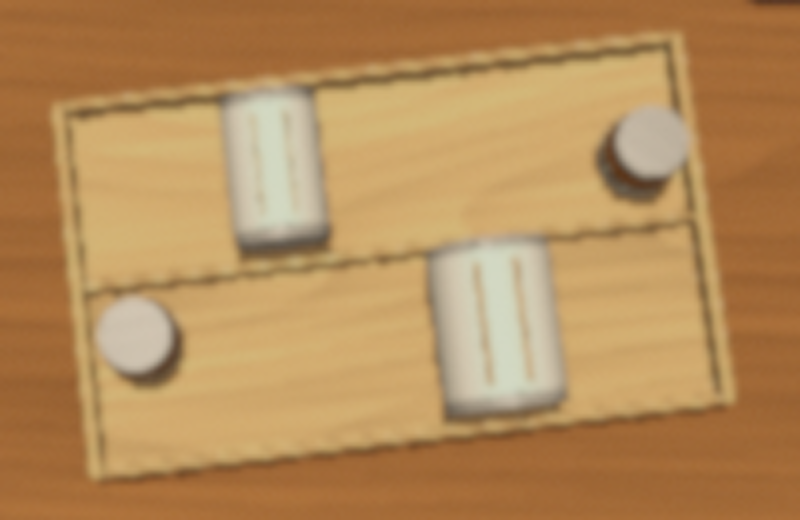

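The crop gives the outer tray corners at crop (52,103), (682,33), (735,403), (93,478). The slim tin is centred near (275,167) and the wide tin near (497,327). Next I fit the tray frame and the tin circles.

```bash
cat > fit.py <<'E'
from m import *
from scipy.optimize import least_squares
C0=np.array([[52,103],[682,33],[735,403],[93,478]])/4+[240-.375,135-.375]
c0=dict(np.load('top0.npz'))
K=world(c0,C0[:,0],C0[:,1],z=.032)[:,:2]
ey=((K[0]-K[1])/np.linalg.norm(K[0]-K[1])+(K[3]-K[2])/np.linalg.norm(K[3]-K[2]));ey/=np.linalg.norm(ey)
ex=np.array([ey[1],-ey[0]]);O=K.mean(0)
def loc(P): return np.stack([(P[:,:2]-O)@ex,(P[:,:2]-O)@ey,P[:,2]],1)
def w2(x,y): return O+x*ex+y*ey
def tin(c,seed,r,R,L):
    # seed in tray frame; returns middle x, axis y, axis z, skew (rad), fitted in the cloud above the walls
    u,v,P=cloud(c);Q=loc(P)
    s=(Q[:,2]>.045)&(abs(Q[:,0]-seed[0])<L/2+.02)&(abs(Q[:,1]-seed[1])<R+.03);Q=Q[s]
    # crest: only points away from the rim edges
    xm=(np.percentile(Q[:,0],1)+np.percentile(Q[:,0],99))/2
    G=Q[abs(Q[:,0]-xm)<L/2-.012]
    f=lambda p:np.hypot((G[:,1]-p[0]-p[2]*(G[:,0]-xm)),G[:,2]-p[1])-R
    o=least_squares(f,[seed[1],R+.01,0],loss='soft_l1',f_scale=.002)
    return [xm,*o.x,np.abs(o.fun).mean(),Q[:,0].min(),Q[:,0].max(),len(G)]
E
python3 - <<'E'
from fit import *
print('sides',[np.linalg.norm(K[i]-K[i-1]).round(4) for i in range(4)],'O',O,'yaw',np.degrees(np.arctan2(-ey[0],ey[1])))
for nm,px,R,L in(('slim',(275,167),.033,.1),('wide',(497,327),.0415,.11)):
    s=loc(world(c0,px[0]/4+240,px[1]/4+135,z=.01+2*R))[0];print(nm,'seed',s)
    for n in('top','side'): print(n,np.round(tin(dict(np.load(n+'0.npz')),s,0,R,L),4))
d=dict(np.load('side0.npz'));Ks=world(d,[272,349,424,325],[184,166,263,297],z=.032);print(loc(Ks).round(3))
for n in('top','side'):
    u,v,P=cloud(dict(np.load(n+'0.npz')));Q=loc(P)
    for x,y in((-.0625,.183),(-.0625,-.183),(.0625,.183),(.0625,-.183)):
        s=(abs(Q[:,0]-x)<.045)&(abs(Q[:,1]-y)<.045)&(Q[:,2]>.07)&(Q[:,2]<.09);print(n,x,y,s.sum(),Q[s].mean(0).round(3) if s.any() else'')
    for z in(.02,.04):
      s=(Q[:,2]>z-.01)&(Q[:,2]<z+.0)&(abs(Q[:,0])<.15)&(abs(Q[:,1])<.25);print(z,Q[s].min(0),Q[s].max(0))
E
```

```text
sides [np.float64(0.2563), np.float64(0.4355), np.float64(0.2559), np.float64(0.433)] O [ 0.56406051 -0.04720336] yaw 7.782114246483092
slim seed [0.05804412 0.07117668 0.076     ]
top [6.12e-02 7.36e-02 4.24e-02 9.00e-04 1.30e-03 1.09e-02 1.12e-01 6.84e+02]
side [6.260e-02 7.390e-02 4.220e-02 3.500e-03 1.500e-03 1.210e-02 1.147e-01
 4.980e+02]
wide seed [-0.06400957 -0.05811465  0.093     ]
top [-6.050e-02 -6.070e-02  5.100e-02 -5.000e-04  1.300e-03 -1.155e-01
 -4.900e-03  1.032e+03]
side [-5.930e-02 -6.010e-02  5.090e-02  4.500e-03  1.200e-03 -1.151e-01
 -2.000e-03  1.045e+03]
[[-0.123  0.206  0.032]
 [ 0.121  0.201  0.032]
 [ 0.124 -0.216  0.032]
 [-0.134 -0.217  0.032]]
top -0.0625 0.183 274 [-0.041  0.175  0.08 ]
top -0.0625 -0.183 0 
top 0.0625 0.183 0 
top 0.0625 -0.183 271 [ 0.046 -0.174  0.079]
0.02 [-0.12912561 -0.20995952  0.01000112] [0.12395973 0.21212315 0.01999652]
0.04 [-0.12910029 -0.21637808  0.03000151] [0.1286364  0.21961601 0.03993903]
side -0.0625 0.183 169 [-0.041  0.171  0.078]
side -0.0625 -0.183 0 
side 0.0625 0.183 0 
side 0.0625 -0.183 290 [ 0.046 -0.178  0.079]
0.02 [-0.12871853 -0.21941128  0.01000059] [0.12881165 0.21767145 0.01999139]
0.04 [-0.128168   -0.21876379  0.03001322] [0.13102129 0.21987795 0.03994596]
```

```bash
cat > go.py <<'E'
from fit import *
from scipy.spatial.transform import Rotation as Ro
yaw=np.arctan2(-ey[0],ey[1])
def rel(x,y,z,ob=None):
    """tool-frame shift and turn from current pose to tray-frame x,y, world z, tool y along tray x"""
    o=ob or get_obs();r=Ro.from_quat(o['ee_rot'])
    g=Ro.from_matrix(np.array([[ey[0],ex[0],0],[ey[1],ex[1],0],[0,0,-1.]]))
    p=np.array([*w2(x,y),z])
    return (r.inv().apply(p-o['position'])).round(4),(r.inv()*g).as_rotvec().round(4)
def here():
    o=get_obs();q=loc(o['position'][None])[0];return o['clock'],q.round(4),o['ft_force'].round(1),o['grip_width']
E
python3 - <<'E'
from go import *
o=get_obs();print(Ro.from_quat(o['ee_rot']).as_matrix().round(3),ex,ey)
print(rel(.0615,.0837,.16))
E
```

```text
[[-0.959  0.283 -0.   ]
 [ 0.283  0.959 -0.001]
 [-0.    -0.001 -1.   ]] [0.99079016 0.13540629] [-0.13540629  0.99079016]
(array([-0.5761, -0.4088,  0.0899]), array([-1.1000e-03,  8.0000e-04,  1.1482e+00]))
```

Careful with the scale: turns go in shares of 90 degrees. That gives: 1.1 rad is 0.7003.

Emit:
move_arm:
  plan:
    - {"delta_pos":[-0.046,-0.033,0],"turn":[0,0,0.0637],"fingers":0.5}
    - {"delta_pos":[-0.092,-0.066,0],"turn":[0,0,0.1273],"fingers":0.5}
    - {"delta_pos":[-0.14,-0.1,0],"turn":[0,0,0.191],"fingers":0.5}
    - {"delta_pos":[-0.19,-0.135,0],"turn":[0,0,0.2546],"fingers":0.5}
    - {"delta_pos":[-0.24,-0.17,0],"turn":[0,0,0.3183],"fingers":0.5}
    - {"delta_pos":[-0.29,-0.205,0],"turn":[0,0,0.382],"fingers":0.5}
    - {"delta_pos":[-0.34,-0.24,0],"turn":[0,0,0.4456],"fingers":0.5}
    - {"delta_pos":[-0.39,-0.275,0],"turn":[0,0,0.5093],"fingers":0.5}
    - {"delta_pos":[-0.44,-0.31,0],"turn":[0,0,0.573],"fingers":0.5}
    - {"delta_pos":[-0.49,-0.345,0],"turn":[0,0,0.6366],"fingers":0.5}
    - {"delta_pos":[-0.54,-0.38,0.02],"turn":[0,0,0.7003],"fingers":0.5}
    - {"delta_pos":[-0.57,-0.405,0.04],"turn":[0,0,0.7308],"fingers":0.5}

```text
clock: 1.6
position: [0.6101, 0.0471, 0.2093]
ee_rot: [0.659, 0.752, -0.0, 0.0]
ft_force: [0.2, 0.4, -0.4]
grip_width: 0.501
grasp_force: 0.0
```

```bash
python3 -c "
from go import *
print(here(),rel(.0615,.0837,.12))"
```

```text
(1.6, array([0.0584, 0.0872, 0.2093]), array([ 0.2,  0.4, -0.4]), 0.5010186354633038) (array([-0.0035,  0.0031,  0.0893]), array([ 0.0003,  0.0008, -0.0039]))
```

Scaled: -0.004 rad is -0.0025.

Emit:
move_arm:
  plan:
    - {"delta_pos":[-0.004,0.003,0.05],"turn":[0,0,-0.0025],"fingers":0.5}
    - {"delta_pos":[-0.004,0.003,0.09],"turn":[0,0,-0.0025],"fingers":0.5}
    - {"delta_pos":[-0.004,0.003,0.105],"turn":[0,0,-0.0025],"fingers":0.5}
    - {"delta_pos":[-0.004,0.003,0.105],"turn":[0,0,-0.0025],"fingers":0.5}
    - {"delta_pos":[-0.004,0.003,0.105],"turn":[0,0,-0.0025],"fingers":0.5}

```text
clock: 2.22
position: [0.6135, 0.0464, 0.1068]
ee_rot: [0.656, 0.755, 0.001, 0.001]
ft_force: [-0.7, 0.7, 0.3]
grip_width: 0.5
grasp_force: 0.0
```

```bash
python3 - <<'E'
from go import *
print(here())
c=camera('side');cv2.imwrite('pics/s1.png',cv2.resize(c['color'][100:260,240:450],None,fx=3.5,fy=3.5,interpolation=cv2.INTER_CUBIC)[:,:,::-1])
E
```

```text
(2.225, array([0.0616, 0.0861, 0.1068]), array([-0.7,  0.7,  0.3]), 0.4999251130052477)
```

View pics/s1.png

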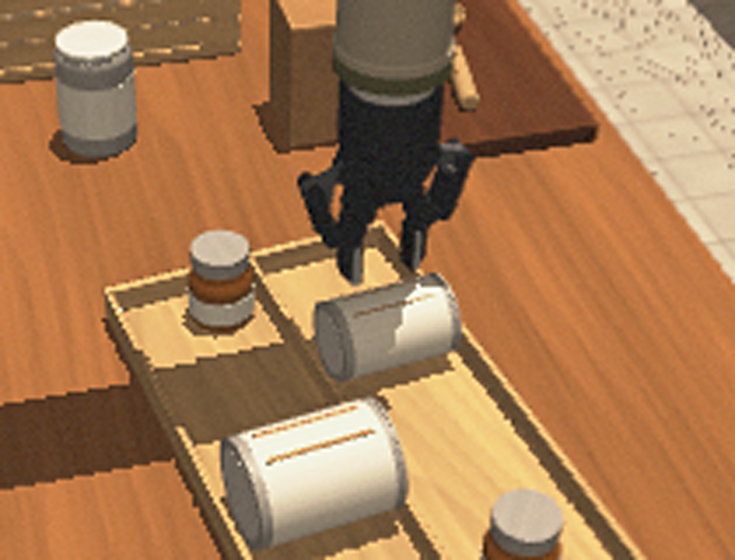

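The tips are at about crop (350,282) and (415,268), just above and behind the slim tin, straddling its middle. Next I probe down.

Emit:
move_arm:
  plan:
    - {"delta_pos":[0,0,0.004],"turn":[0,0,0],"fingers":0.5}
    - {"delta_pos":[0,0,0.006],"turn":[0,0,0],"fingers":0.5}
    - {"delta_pos":[0,0,0.007],"turn":[0,0,0],"fingers":0.5}
    - {"delta_pos":[0,0,0.007],"turn":[0,0,0],"fingers":0.5}

```text
clock: 2.78
position: [0.6124, 0.0462, 0.0979]
ee_rot: [0.656, 0.755, -0.0, -0.0]
ft_force: [-0.2, 0.8, -0.2]
grip_width: 0.502
grasp_force: 0.0
```

```bash
python3 -c "
from go import *
print(here())"
```

```text
(2.775, array([0.0605, 0.086 , 0.0979]), array([-0.2,  0.8, -0.2]), 0.5023614112384199)
```

Emit:
move_arm:
  plan:
    - {"delta_pos":[-0.004,0,0.002],"turn":[0,0,0],"fingers":0.5}
    - {"delta_pos":[-0.004,0,0.004],"turn":[0,0,0],"fingers":0.5}
    - {"delta_pos":[-0.004,0,0.004],"turn":[0,0,0],"fingers":0.5}
    - {"delta_pos":[-0.004,0,0.004],"turn":[0,0,0],"fingers":0.5}

```text
clock: 3.28
position: [0.613, 0.0424, 0.094]
ee_rot: [0.656, 0.755, 0.0, -0.0]
ft_force: [-0.2, -1.3, 0.4]
grip_width: 0.499
grasp_force: 0.0
```

```bash
python3 -c "
from go import *
print(here())"
```

```text
(3.275, array([0.0607, 0.0821, 0.094 ]), array([-0.2, -1.3,  0.4]), 0.49922701900540806)
```

Emit:
move_arm:
  plan:
    - {"delta_pos":[0,0,0.001],"turn":[0,0,0],"fingers":0.5}
    - {"delta_pos":[0,0,0.002],"turn":[0,0,0],"fingers":0.5}
    - {"delta_pos":[0,0,0.002],"turn":[0,0,0],"fingers":0.5}

```text
clock: 3.65
position: [0.6132, 0.0423, 0.0928]
ee_rot: [0.656, 0.755, 0.0, 0.0]
ft_force: [-2.0, -0.4, 7.1]
grip_width: 0.502
grasp_force: 3.8
```

Emit:
move_arm:
  plan:
    - {"delta_pos":[0,0,0.001],"turn":[0,0,0],"fingers":0.5}
    - {"delta_pos":[0,0,0.002],"turn":[0,0,0],"fingers":0.5}
    - {"delta_pos":[0,0,0.002],"turn":[0,0,0],"fingers":0.5}

```text
clock: 4.03
position: [0.6134, 0.0423, 0.0925]
ee_rot: [0.656, 0.755, 0.001, -0.0]
ft_force: [-10.7, -0.2, 24.8]
grip_width: 0.502
grasp_force: 11.9
```

Emit:
move_arm:
  plan:
    - {"delta_pos":[-0.002,0,-0.001],"turn":[0,0,0],"fingers":0.5}
    - {"delta_pos":[-0.006,0,-0.001],"turn":[0,0,0],"fingers":0.5}
    - {"delta_pos":[-0.012,0,-0.001],"turn":[0,0,0],"fingers":0.5}
    - {"delta_pos":[-0.018,0,-0.001],"turn":[0,0,0],"fingers":0.5}
    - {"delta_pos":[-0.024,0,-0.001],"turn":[0,0,0],"fingers":0.5}
    - {"delta_pos":[-0.03,0,-0.001],"turn":[0,0,0],"fingers":0.5}
    - {"delta_pos":[-0.034,0,-0.001],"turn":[0,0,0],"fingers":0.5}
    - {"delta_pos":[-0.036,0,-0.001],"turn":[0,0,0],"fingers":0.5}
    - {"delta_pos":[-0.036,0,-0.001],"turn":[0,0,0],"fingers":0.5}
    - {"delta_pos":[-0.036,0,-0.001],"turn":[0,0,0],"fingers":0.5}

```text
clock: 5.28
position: [0.6182, 0.0059, 0.0925]
ee_rot: [0.656, 0.755, 0.0, 0.0]
ft_force: [-7.3, -2.3, 14.1]
grip_width: 0.499
grasp_force: 7.4
```

```bash
cat >> go.py <<'E'
def look(sy):
    for n in('top','side'):
        c=camera(n)
        for nm,s,R,L in(('slim',(.0615,sy),.033,.1),('wide',(-.06,-.06),.0415,.11)): print(n,nm,np.round(tin(c,s,0,R,L),4))
E
python3 -c "
from go import *
print(here());look(.055)"
```

```text
(5.275, array([0.0609, 0.0453, 0.0925]), array([-7.3, -2.3, 14.1]), 0.4986748868302586)
top slim [ 4.960e-02  4.670e-02  4.851e-01 -2.541e-01  1.020e-02 -8.500e-03
  1.175e-01  2.204e+03]
top wide [-5.980e-02 -6.080e-02  5.110e-02  5.500e-03  1.300e-03 -1.154e-01
  1.500e-02  1.029e+03]
side slim [ 5.440e-02  2.450e-02  3.134e-01  1.431e-01  8.140e-02 -8.400e-03
  1.274e-01  4.705e+03]
side wide [-4.980e-02 -6.010e-02  5.080e-02  2.200e-03  1.800e-03 -1.144e-01
  1.490e-02  1.030e+03]
```

Emit:
move_arm:
  plan:
    - {"delta_pos":[0,0,-0.005],"turn":[0,0,0],"fingers":0.5}
    - {"delta_pos":[0,0,-0.012],"turn":[0,0,0],"fingers":0.5}
    - {"delta_pos":[0.009,0,-0.012],"turn":[0,0,0],"fingers":0.5}
    - {"delta_pos":[0.018,0,-0.012],"turn":[0,0,0],"fingers":0.5}
    - {"delta_pos":[0.018,0,-0.012],"turn":[0,0,0],"fingers":0.5}
    - {"delta_pos":[0.018,0,-0.012],"turn":[0,0,0],"fingers":0.5}

```text
clock: 6.12
position: [0.6154, 0.0245, 0.1028]
ee_rot: [0.656, 0.755, -0.0, -0.0]
ft_force: [-0.5, -0.7, -0.7]
grip_width: 0.494
grasp_force: 0.0
```

```bash
sed -i 's/s=(Q\[:,2\]>.045)&/s=(Q[:,2]>.045)\&(Q[:,2]<2*R+.015)\&/' fit.py
python3 -c "
from go import *
print(here());look(.055)"
```

```text
(6.125, array([0.0606, 0.064 , 0.1028]), array([-0.5, -0.7, -0.7]), 0.4941051754980307)Traceback (most recent call last):
  File "<string>", line 3, in <module>
    print(here());look(.055)
                  ~~~~^^^^^^
  File "go.py", line 15, in look
    for nm,s,R,L in(('slim',(.0615,sy),.033,.1),('wide',(-.06,-.06),.0415,.11)): print(n,nm,np.round(tin(c,s,0,R,L),4))
                                                                                                     ~~~^^^^^^^^^^^
  File "fit.py", line 15, in tin
    xm=(np.percentile(Q[:,0],1)+np.percentile(Q[:,0],99))/2
        ~~~~~~~~~~~~~^^^^^^^^^^
    return _quantile_unchecked(
        a, q, axis, out, overwrite_input, method, keepdims, weights)
    return _ureduce(a,
                    func=_quantile_ureduce_func,
    ...<5 lines>...
                    overwrite_input=overwrite_input,
                    method=method)
    r = func(a, **kwargs)
    result = _quantile(arr,
                       quantiles=q,
    ...<2 lines>...
                       out=out,
                       weights=wgt)
    slices_having_nans = np.isnan(arr[-1, ...])
                                  ~~~^^^^^^^^^
IndexError: index -1 is out of bounds for axis 0 with size 0
```

```bash
sed -i 's/v\[s\]//;s/s;Q=Q\[s\]/s;Q=Q[s]/;s/;Q=Q\[s\]$/;Q=Q[s]\n    if len(Q)<150: return [np.nan]/' fit.py; python3 -c "
from go import *
look(.055)"
```

```text
top slim [nan]
top wide [-6.050e-02 -6.070e-02  5.110e-02 -2.900e-03  1.300e-03 -1.155e-01
 -4.600e-03  1.035e+03]
side slim [ 6.260e-02  5.560e-02  4.240e-02 -9.800e-03  1.400e-03  1.190e-02
  1.149e-01  5.150e+02]
side wide [-5.900e-02 -6.020e-02  5.090e-02  8.000e-04  1.200e-03 -1.149e-01
 -2.000e-03  1.048e+03]
```

Emit:
move_arm:
  plan:
    - {"delta_pos":[0,0,0.009],"turn":[0,0,0],"fingers":0.5}
    - {"delta_pos":[0,0,0.012],"turn":[0,0,0],"fingers":0.5}
    - {"delta_pos":[0,0,0.012],"turn":[0,0,0],"fingers":0.5}
    - {"delta_pos":[-0.002,0,0.012],"turn":[0,0,0],"fingers":0.5}
    - {"delta_pos":[-0.006,0,0.012],"turn":[0,0,0],"fingers":0.5}
    - {"delta_pos":[-0.012,0,0.012],"turn":[0,0,0],"fingers":0.5}
    - {"delta_pos":[-0.018,0,0.012],"turn":[0,0,0],"fingers":0.5}
    - {"delta_pos":[-0.024,0,0.012],"turn":[0,0,0],"fingers":0.5}
    - {"delta_pos":[-0.03,0,0.012],"turn":[0,0,0],"fingers":0.5}
    - {"delta_pos":[-0.034,0,0.012],"turn":[0,0,0],"fingers":0.5}
    - {"delta_pos":[-0.036,0,0.012],"turn":[0,0,0],"fingers":0.5}
    - {"delta_pos":[-0.036,0,0.012],"turn":[0,0,0],"fingers":0.5}

```text
clock: 7.78
position: [0.6209, -0.0125, 0.0924]
ee_rot: [0.656, 0.754, 0.0, 0.0]
ft_force: [-5.9, -1.9, 17.9]
grip_width: 0.502
grasp_force: 9.0
```

Emit:
move_arm:
  plan:
    - {"delta_pos":[0,0,0],"turn":[0,0,0],"fingers":0.5}
    - {"delta_pos":[0,0,-0.005],"turn":[0,0,0],"fingers":0.5}
    - {"delta_pos":[0,0,-0.012],"turn":[0,0,0],"fingers":0.5}
    - {"delta_pos":[0.009,0,-0.012],"turn":[0,0,0],"fingers":0.5}
    - {"delta_pos":[0.018,0,-0.012],"turn":[0,0,0],"fingers":0.5}
    - {"delta_pos":[0.018,0,-0.012],"turn":[0,0,0],"fingers":0.5}

```text
clock: 8.52
position: [0.6178, 0.0083, 0.1026]
ee_rot: [0.655, 0.756, 0.0, -0.0]
ft_force: [-0.2, -0.8, 0.7]
grip_width: 0.501
grasp_force: 0.0
```

```bash
python3 -c "
from go import *
print(here());look(.037)"
```

```text
(8.525, array([0.0608, 0.0478, 0.1026]), array([-0.2, -0.8,  0.7]), 0.5009209807081728)
top slim [nan]
top wide [-6.050e-02 -6.080e-02  5.110e-02  4.000e-03  1.300e-03 -1.155e-01
 -4.800e-03  1.026e+03]
side slim [ 6.230e-02  3.720e-02  4.230e-02 -1.000e-02  1.400e-03  1.210e-02
  1.136e-01  5.310e+02]
side wide [-5.860e-02 -6.020e-02  5.100e-02  3.000e-03  1.200e-03 -1.148e-01
  1.440e-02  1.045e+03]
```

Emit:
move_arm:
  plan:
    - {"delta_pos":[-0.001,0,0.009],"turn":[0,0,0],"fingers":0.5}
    - {"delta_pos":[-0.001,0,0.012],"turn":[0,0,0],"fingers":0.5}
    - {"delta_pos":[-0.001,0,0.012],"turn":[0,0,0],"fingers":0.5}
    - {"delta_pos":[-0.003,0,0.012],"turn":[0,0,0],"fingers":0.5}
    - {"delta_pos":[-0.007,0,0.012],"turn":[0,0,0],"fingers":0.5}
    - {"delta_pos":[-0.013,0,0.012],"turn":[0,0,0],"fingers":0.5}
    - {"delta_pos":[-0.019,0,0.012],"turn":[0,0,0],"fingers":0.5}
    - {"delta_pos":[-0.025,0,0.012],"turn":[0,0,0],"fingers":0.5}
    - {"delta_pos":[-0.031,0,0.012],"turn":[0,0,0],"fingers":0.5}
    - {"delta_pos":[-0.035,0,0.012],"turn":[0,0,0],"fingers":0.5}
    - {"delta_pos":[-0.037,0,0.012],"turn":[0,0,0],"fingers":0.5}
    - {"delta_pos":[-0.037,0,0.012],"turn":[0,0,0],"fingers":0.5}

```text
clock: 10.12
position: [0.6236, -0.0317, 0.0923]
ee_rot: [0.657, 0.754, 0.0, 0.001]
ft_force: [-5.9, -2.1, 17.2]
grip_width: 0.501
grasp_force: 8.4
```

Emit:
move_arm:
  plan:
    - {"delta_pos":[0,0,0],"turn":[0,0,0],"fingers":0.5}
    - {"delta_pos":[0,0,-0.005],"turn":[0,0,0],"fingers":0.5}
    - {"delta_pos":[0,0,-0.012],"turn":[0,0,0],"fingers":0.5}
    - {"delta_pos":[0.009,0,-0.012],"turn":[0,0,0],"fingers":0.5}
    - {"delta_pos":[0.018,0,-0.012],"turn":[0,0,0],"fingers":0.5}
    - {"delta_pos":[0.018,0,-0.012],"turn":[0,0,0],"fingers":0.5}
    - {"delta_pos":[0.018,0,-0.012],"turn":[0,0,0],"fingers":0.5}

```text
clock: 11.0
position: [0.6206, -0.0122, 0.1028]
ee_rot: [0.656, 0.755, -0.0, -0.0]
ft_force: [-0.0, -0.4, -0.1]
grip_width: 0.498
grasp_force: 0.0
```

```bash
python3 -c "
from go import *
print(here());look(.019)"
```

```text
(11.0, array([0.0607, 0.0271, 0.1028]), array([-0. , -0.4, -0.1]), 0.49776415959188897)
top slim [nan]
top wide [-6.050e-02 -6.080e-02  5.100e-02 -4.000e-03  1.300e-03 -1.155e-01
 -4.900e-03  1.003e+03]
side slim [ 6.280e-02  1.860e-02  4.220e-02 -4.000e-03  1.400e-03  1.150e-02
  1.158e-01  5.430e+02]
side wide [-5.030e-02 -6.010e-02  5.090e-02  2.800e-03  1.200e-03 -1.148e-01
  1.450e-02  1.035e+03]
```

Emit:
move_arm:
  plan:
    - {"delta_pos":[0,0,0.009],"turn":[0,0,0],"fingers":0.5}
    - {"delta_pos":[0,0,0.012],"turn":[0,0,0],"fingers":0.5}
    - {"delta_pos":[0,0,0.012],"turn":[0,0,0],"fingers":0.5}
    - {"delta_pos":[-0.002,0,0.012],"turn":[0,0,0],"fingers":0.5}
    - {"delta_pos":[-0.006,0,0.012],"turn":[0,0,0],"fingers":0.5}
    - {"delta_pos":[-0.012,0,0.012],"turn":[0,0,0],"fingers":0.5}
    - {"delta_pos":[-0.018,0,0.012],"turn":[0,0,0],"fingers":0.5}
    - {"delta_pos":[-0.024,0,0.012],"turn":[0,0,0],"fingers":0.5}
    - {"delta_pos":[-0.03,0,0.012],"turn":[0,0,0],"fingers":0.5}
    - {"delta_pos":[-0.034,0,0.012],"turn":[0,0,0],"fingers":0.5}
    - {"delta_pos":[-0.036,0,0.012],"turn":[0,0,0],"fingers":0.5}
    - {"delta_pos":[-0.036,0,0.012],"turn":[0,0,0],"fingers":0.5}

```text
clock: 12.6
position: [0.6261, -0.0493, 0.0924]
ee_rot: [0.656, 0.754, 0.0, 0.001]
ft_force: [-5.9, -1.8, 17.5]
grip_width: 0.5
grasp_force: 8.6
```

Emit:
move_arm:
  plan:
    - {"delta_pos":[0,0,0],"turn":[0,0,0],"fingers":0.5}
    - {"delta_pos":[0,0,-0.005],"turn":[0,0,0],"fingers":0.5}
    - {"delta_pos":[0,0,-0.012],"turn":[0,0,0],"fingers":0.5}
    - {"delta_pos":[0.009,0,-0.012],"turn":[0,0,0],"fingers":0.5}
    - {"delta_pos":[0.018,0,-0.012],"turn":[0,0,0],"fingers":0.5}
    - {"delta_pos":[0.018,0,-0.012],"turn":[0,0,0],"fingers":0.5}
    - {"delta_pos":[0.018,0,-0.012],"turn":[0,0,0],"fingers":0.5}

```text
clock: 13.48
position: [0.6231, -0.03, 0.1029]
ee_rot: [0.656, 0.755, -0.0, -0.0]
ft_force: [-0.1, -0.8, 0.6]
grip_width: 0.5
grasp_force: 0.0
```

```bash
python3 -c "
from go import *
print(here());look(.000)"
```

```text
(13.475, array([0.0609, 0.0091, 0.1029]), array([-0.1, -0.8,  0.6]), 0.5003440004693266)
top slim [nan]
top wide [-6.080e-02 -6.050e-02  5.110e-02  4.400e-03  1.400e-03 -1.155e-01
 -5.200e-03  7.610e+02]
side slim [6.260e-02 4.000e-04 4.230e-02 1.000e-03 1.400e-03 1.220e-02 1.149e-01
 5.470e+02]
side wide [-5.000e-02 -6.010e-02  5.090e-02  1.030e-02  1.200e-03 -1.149e-01
  1.480e-02  1.032e+03]
```

Emit:
move_arm:
  plan:
    - {"delta_pos":[0,0,0.009],"turn":[0,0,0],"fingers":0.5}
    - {"delta_pos":[0,0,0.012],"turn":[0,0,0],"fingers":0.5}
    - {"delta_pos":[0,0,0.012],"turn":[0,0,0],"fingers":0.5}
    - {"delta_pos":[-0.002,0,0.012],"turn":[0,0,0],"fingers":0.5}
    - {"delta_pos":[-0.006,0,0.012],"turn":[0,0,0],"fingers":0.5}
    - {"delta_pos":[-0.012,0,0.012],"turn":[0,0,0],"fingers":0.5}
    - {"delta_pos":[-0.018,0,0.012],"turn":[0,0,0],"fingers":0.5}
    - {"delta_pos":[-0.024,0,0.012],"turn":[0,0,0],"fingers":0.5}
    - {"delta_pos":[-0.03,0,0.012],"turn":[0,0,0],"fingers":0.5}
    - {"delta_pos":[-0.034,0,0.012],"turn":[0,0,0],"fingers":0.5}
    - {"delta_pos":[-0.036,0,0.012],"turn":[0,0,0],"fingers":0.5}
    - {"delta_pos":[-0.036,0,0.012],"turn":[0,0,0],"fingers":0.5}

```text
clock: 15.08
position: [0.6286, -0.0672, 0.0925]
ee_rot: [0.656, 0.754, 0.0, 0.001]
ft_force: [-5.4, -1.9, 18.2]
grip_width: 0.503
grasp_force: 8.6
```

Emit:
move_arm:
  plan:
    - {"delta_pos":[0,0,0],"turn":[0,0,0],"fingers":0.5}
    - {"delta_pos":[0,0,-0.005],"turn":[0,0,0],"fingers":0.5}
    - {"delta_pos":[0,0,-0.012],"turn":[0,0,0],"fingers":0.5}
    - {"delta_pos":[0.009,0,-0.012],"turn":[0,0,0],"fingers":0.5}
    - {"delta_pos":[0.018,0,-0.012],"turn":[0,0,0],"fingers":0.5}
    - {"delta_pos":[0.018,0,-0.012],"turn":[0,0,0],"fingers":0.5}
    - {"delta_pos":[0.018,0,-0.012],"turn":[0,0,0],"fingers":0.5}

```text
clock: 15.95
position: [0.6256, -0.0478, 0.1028]
ee_rot: [0.656, 0.755, -0.0, -0.0]
ft_force: [-0.2, -0.6, 0.2]
grip_width: 0.498
grasp_force: 0.0
```

```bash
python3 -c "
from go import *
print(here());look(-.018)"
```

```text
(15.95, array([ 0.0609, -0.0089,  0.1028]), array([-0.2, -0.6,  0.2]), 0.49811960288095886)
top slim [nan]
top wide [-6.090e-02 -6.020e-02  5.130e-02  3.600e-03  1.300e-03 -1.154e-01
 -5.500e-03  4.830e+02]
side slim [ 6.240e-02 -1.800e-02  4.220e-02 -1.020e-02  1.300e-03  1.100e-02
  1.157e-01  5.630e+02]
side wide [-5.010e-02 -6.010e-02  5.090e-02  2.000e-04  1.300e-03 -1.147e-01
  1.500e-02  1.033e+03]
```

Emit:
move_arm:
  plan:
    - {"delta_pos":[0,0,0.009],"turn":[0,0,0],"fingers":0.5}
    - {"delta_pos":[0,0,0.012],"turn":[0,0,0],"fingers":0.5}
    - {"delta_pos":[0,0,0.012],"turn":[0,0,0],"fingers":0.5}
    - {"delta_pos":[-0.002,0,0.012],"turn":[0,0,0],"fingers":0.5}
    - {"delta_pos":[-0.006,0,0.012],"turn":[0,0,0],"fingers":0.5}
    - {"delta_pos":[-0.012,0,0.012],"turn":[0,0,0],"fingers":0.5}
    - {"delta_pos":[-0.018,0,0.012],"turn":[0,0,0],"fingers":0.5}
    - {"delta_pos":[-0.024,0,0.012],"turn":[0,0,0],"fingers":0.5}
    - {"delta_pos":[-0.03,0,0.012],"turn":[0,0,0],"fingers":0.5}
    - {"delta_pos":[-0.034,0,0.012],"turn":[0,0,0],"fingers":0.5}
    - {"delta_pos":[-0.036,0,0.012],"turn":[0,0,0],"fingers":0.5}
    - {"delta_pos":[-0.036,0,0.012],"turn":[0,0,0],"fingers":0.5}

```text
clock: 17.55
position: [0.631, -0.085, 0.0925]
ee_rot: [0.656, 0.754, 0.0, 0.001]
ft_force: [-6.6, -1.8, 17.2]
grip_width: 0.502
grasp_force: 8.6
```

Emit:
move_arm:
  plan:
    - {"delta_pos":[0,0,0],"turn":[0,0,0],"fingers":0.5}
    - {"delta_pos":[0,0,-0.005],"turn":[0,0,0],"fingers":0.5}
    - {"delta_pos":[0,0,-0.012],"turn":[0,0,0],"fingers":0.5}
    - {"delta_pos":[0.009,0,-0.012],"turn":[0,0,0],"fingers":0.5}
    - {"delta_pos":[0.018,0,-0.012],"turn":[0,0,0],"fingers":0.5}
    - {"delta_pos":[0.018,0,-0.012],"turn":[0,0,0],"fingers":0.5}
    - {"delta_pos":[0.018,0,-0.012],"turn":[0,0,0],"fingers":0.5}

```text
clock: 18.42
position: [0.6281, -0.0656, 0.1028]
ee_rot: [0.656, 0.755, -0.0, -0.0]
ft_force: [-0.4, -0.4, -0.8]
grip_width: 0.498
grasp_force: 0.0
```

```bash
python3 -c "
from go import *
print(here());look(-.036)"
```

```text
(18.425, array([ 0.061 , -0.0269,  0.1028]), array([-0.4, -0.4, -0.8]), 0.49776387137673045)
top slim [nan]
top wide [-6.410e-02 -5.990e-02  5.180e-02  3.000e-04  1.000e-03 -1.153e-01
 -5.400e-03  2.240e+02]
side slim [ 5.36e-02 -3.62e-02  4.22e-02 -4.10e-03  1.40e-03 -8.10e-03  1.15e-01
  5.86e+02]
side wide [-5.010e-02 -6.010e-02  5.090e-02  4.900e-03  1.200e-03 -1.149e-01
  1.480e-02  1.031e+03]
```

Emit:
move_arm:
  plan:
    - {"delta_pos":[0,0,0.009],"turn":[0,0,0],"fingers":0.5}
    - {"delta_pos":[0,0,0.012],"turn":[0,0,0],"fingers":0.5}
    - {"delta_pos":[0,0,0.012],"turn":[0,0,0],"fingers":0.5}
    - {"delta_pos":[-0.002,0,0.012],"turn":[0,0,0],"fingers":0.5}
    - {"delta_pos":[-0.006,0,0.012],"turn":[0,0,0],"fingers":0.5}
    - {"delta_pos":[-0.012,0,0.012],"turn":[0,0,0],"fingers":0.5}
    - {"delta_pos":[-0.018,0,0.012],"turn":[0,0,0],"fingers":0.5}
    - {"delta_pos":[-0.024,0,0.012],"turn":[0,0,0],"fingers":0.5}
    - {"delta_pos":[-0.03,0,0.012],"turn":[0,0,0],"fingers":0.5}
    - {"delta_pos":[-0.034,0,0.012],"turn":[0,0,0],"fingers":0.5}
    - {"delta_pos":[-0.036,0,0.012],"turn":[0,0,0],"fingers":0.5}
    - {"delta_pos":[-0.036,0,0.012],"turn":[0,0,0],"fingers":0.5}

```text
clock: 20.02
position: [0.6336, -0.103, 0.0926]
ee_rot: [0.656, 0.754, 0.0, 0.001]
ft_force: [-6.2, -0.7, 17.8]
grip_width: 0.503
grasp_force: 8.6
```

Emit:
move_arm:
  plan:
    - {"delta_pos":[0,0,0],"turn":[0,0,0],"fingers":0.5}
    - {"delta_pos":[0,0,-0.005],"turn":[0,0,0],"fingers":0.5}
    - {"delta_pos":[0,0,-0.012],"turn":[0,0,0],"fingers":0.5}
    - {"delta_pos":[0.007,0,-0.012],"turn":[0,0,0],"fingers":0.5}
    - {"delta_pos":[0.014,0,-0.012],"turn":[0,0,0],"fingers":0.5}
    - {"delta_pos":[0.014,0,-0.012],"turn":[0,0,0],"fingers":0.5}
    - {"delta_pos":[0.014,0,-0.012],"turn":[0,0,0],"fingers":0.5}

```text
clock: 20.9
position: [0.6312, -0.0874, 0.1028]
ee_rot: [0.656, 0.755, -0.0, -0.0]
ft_force: [0.7, -1.2, -0.1]
grip_width: 0.503
grasp_force: 0.0
```

```bash
python3 -c "
from go import *
print(here());look(-.054)"
```

```text
(20.9, array([ 0.0611, -0.0489,  0.1028]), array([ 0.7, -1.2, -0.1]), 0.5027887283773953)
top slim [nan]
top wide [nan]
side slim [ 5.310e-02 -5.450e-02  4.220e-02 -2.100e-03  1.400e-03 -8.500e-03
  1.157e-01  5.980e+02]
side wide [-5.000e-02 -6.010e-02  5.100e-02  8.800e-03  1.200e-03 -1.146e-01
  1.500e-02  1.028e+03]
```

Emit:
move_arm:
  plan:
    - {"delta_pos":[0,0,0.009],"turn":[0,0,0],"fingers":0.5}
    - {"delta_pos":[0,0,0.012],"turn":[0,0,0],"fingers":0.5}
    - {"delta_pos":[0,0,0.012],"turn":[0,0,0],"fingers":0.5}
    - {"delta_pos":[-0.002,0,0.012],"turn":[0,0,0],"fingers":0.5}
    - {"delta_pos":[-0.005,0,0.012],"turn":[0,0,0],"fingers":0.5}
    - {"delta_pos":[-0.008,0,0.012],"turn":[0,0,0],"fingers":0.5}
    - {"delta_pos":[-0.01,0,0.012],"turn":[0,0,0],"fingers":0.5}
    - {"delta_pos":[-0.011,0,0.012],"turn":[0,0,0],"fingers":0.5}
    - {"delta_pos":[-0.011,0,0.012],"turn":[0,0,0],"fingers":0.5}
    - {"delta_pos":[-0.011,0,0.012],"turn":[0,0,0],"fingers":0.5}
    - {"delta_pos":[-0.011,0,0.012],"turn":[0,0,0],"fingers":0.5}

```text
clock: 22.38
position: [0.6332, -0.0996, 0.0927]
ee_rot: [0.656, 0.754, 0.0, 0.001]
ft_force: [-5.8, -1.0, 19.1]
grip_width: 0.502
grasp_force: 9.3
```

Emit:
move_arm:
  plan:
    - {"delta_pos":[0,0,-0.004],"turn":[0,0,0],"fingers":0.5}
    - {"delta_pos":[0,0,-0.012],"turn":[0,0,0],"fingers":0.5}
    - {"delta_pos":[0,0,-0.05],"turn":[0,0,0],"fingers":0.5}
    - {"delta_pos":[0,0,-0.1],"turn":[0,0,0],"fingers":0.5}
    - {"delta_pos":[0.05,0,-0.12],"turn":[0,0,0],"fingers":0.5}
    - {"delta_pos":[0.1,0,-0.12],"turn":[0,0,0],"fingers":0.5}
    - {"delta_pos":[0.15,0,-0.12],"turn":[0,0,0],"fingers":0.5}
    - {"delta_pos":[0.2,0,-0.12],"turn":[0,0,0],"fingers":0.5}
    - {"delta_pos":[0.25,0,-0.12],"turn":[0,0,0],"fingers":0.5}
    - {"delta_pos":[0.28,0,-0.12],"turn":[0,0,0],"fingers":0.5}
    - {"delta_pos":[0.28,0,-0.12],"turn":[0,0,0],"fingers":0.5}

```text
clock: 23.75
position: [0.5928, 0.1824, 0.2106]
ee_rot: [0.654, 0.756, 0.0, -0.001]
ft_force: [0.2, -0.1, 0.4]
grip_width: 0.501
grasp_force: 0.0
```

```bash
python3 - <<'E'
from go import *
print(here());look(-.06);look(-.06)
c=camera('top');cv2.imwrite('pics/end.png',cv2.resize(c['color'][135:265,240:440],None,fx=4,fy=4,interpolation=cv2.INTER_CUBIC)[:,:,::-1])
E
```

```text
(23.75, array([0.0596, 0.2236, 0.2106]), array([ 0.2, -0.1,  0.4]), 0.5011741402093708)
top slim [ 5.210e-02 -6.110e-02  4.240e-02 -3.700e-03  1.300e-03 -8.200e-03
  1.129e-01  6.830e+02]
top wide [-5.070e-02 -6.080e-02  5.090e-02  6.600e-03  1.300e-03 -1.155e-01
  1.490e-02  1.036e+03]
side slim [ 5.300e-02 -6.060e-02  4.210e-02  1.600e-03  1.300e-03 -8.400e-03
  1.143e-01  6.130e+02]
side wide [-4.980e-02 -6.000e-02  5.090e-02  4.100e-03  1.200e-03 -1.146e-01
  1.500e-02  1.035e+03]
top slim [ 5.230e-02 -6.100e-02  4.240e-02  7.000e-04  1.400e-03 -8.200e-03
  1.117e-01  6.820e+02]
top wide [-5.070e-02 -6.050e-02  5.110e-02  5.000e-04  1.300e-03 -1.155e-01
  1.490e-02  1.031e+03]
side slim [ 5.260e-02 -6.060e-02  4.220e-02 -9.200e-03  1.300e-03 -8.400e-03
  1.144e-01  6.100e+02]
side wide [-5.000e-02 -6.000e-02  5.080e-02  2.900e-03  1.300e-03 -1.146e-01
  1.500e-02  1.036e+03]
```

View pics/end.png

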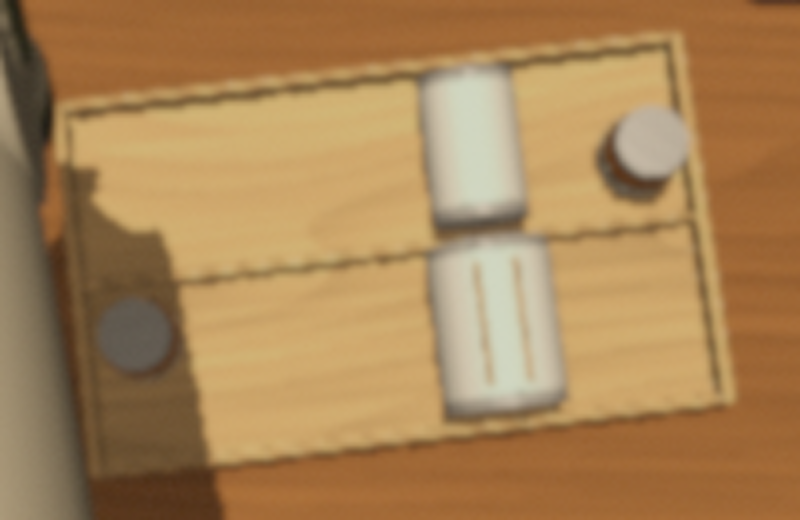

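The final top view shows the slim tin at crop (472,147), level with the wide tin at (497,327) and straight in its lane. The measured offset is about 0.5 mm. The jars and the wide tin have not moved.

```bash
python3 -c "
from h import *
print(hand_in())"
```

```text
the job is handed in; nothing more can be done
None
```

The slim tin was rolled from on top to within about 0.5 mm of level with the wide tin; it lies straight, the wide tin and jars are unmoved, and the job was handed in at about 24 s.

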